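# Emboss the registration cross

### The arm

A 6-joint arm with a two-finger parallel gripper is mounted at the origin on the work surface. World frame = base frame: x ahead of the robot, y to its left, z up, the work surface at z = 0. Lengths are in mm, angles in rad, forces in N, time in s.
With the tool pointing down it reaches from about 275 to 750 mm from the base axis. Payload 10.2 kg.
Tool frame: the origin (TCP) lies at the very end of the fingers, on their centre line; the grasp point (between the pads) lies 19 mm behind it; z points along the fingers, x is the direction in which the jaws open and shut, and the axes are right-handed (so a half turn about z gives the same grasp; the last joint's range is limited). The gripper opens to 85 mm and grips with 20 to 120 N. Pads are 22 mm wide; open, the fingers measure 114 mm over their backs; the gripper's body (76 mm by 85 mm) begins 54 mm behind the grasp point. The pads swing forward as they close: fully open they stand 13 mm farther back than shut.
Start: joints at [-1.408, 0.313, 1.498, -0, 1.331, -0.223], TCP at [197.546, -486.423, 231.294] pointing down, gripper open.
Joint ranges: [-2.94, 2.94], [-0.97, 2.17], [0.19, 2.56], [-1.23, 4.37], [0.02, 3.11], [-2.88, 2.88]. Speed limits (rad/s): [2.39, 2.39, 3.01, 3.14, 3.14, 3.14].

### API

Orientations are given as a unit quaternion [w, x, y, z].
In Python, from rig import telemetry, capture, camera_model, finish_job gives the robot as it stands.
- The arm moves only by the shell command python3 -m inch 'ROWS' [FORCE]. ROWS is JSON, a list of rows, each a list of 5 numbers: the shift along the tool's x, y, z in m, then the turn about the tool's z in rad, then the finger opening in m, from 0 to 0.0854. A call has exactly 5 rows; each row shifts and turns the pose as measured when the row begins, along the tool's axes as they then stand; what a row does not reach is not made up. A row lasts 1/12 s, in which the tool goes at most 41.7 mm and 7.16 degrees, less where a joint would pass 70% of its speed; a pose out of reach is approached as far as the arm can. A call with a gripper value outside its range is refused whole. The fingers move at their own pace and stop on an object; FORCE is the grip in N (left out, the last holds). Time passes only in rows, so rows that do not move let the fingers close, or fill a call up. It gives the time, the measured TCP pose, the force and the opening at its end, in the units of the state.
- telemetry.sense(): the state, without advancing time (a new reading comes with each control period).
- capture(name): name is "scene" or "top" or "wrist"; returns the picture (480x640x3 uint8, blue, green, red); there is no depth.
- camera_model(name): a dict with "mtx" (3x3 intrinsics, pixels), "camera_from_world" (4x4, takes a point from world to camera coordinates). Camera axes: x right, y down, z forward; pixel columns grow to the right and rows downward; lengths in mm; the calibration is good to about 2 mm. The wrist camera is an equidistant fisheye: a pixel r from the principal point sees the ray r / f radians off the axis. A picture is of the moment at which its call begins: read the wrist's pose just before it. camera_model takes no time and is no camera call; for the wrist camera it gives the pose at the moment of the call.
- finish_job(): hands the job in, once; it reports no verdict.
The state is a dict: "time_s": time; "joints": joint angles; "dq": joint speeds; "tau": joint torques, N m; "eef_pos": TCP position; "ee_rot": TCP orientation; "force": force on the tool from outside, world axes, zero at the start; "wrist_torque": the same for the moment, N m; "grip_width": opening from 0.0 (shut) to 1.0 (fully open).
Only numpy, scipy, OpenCV 4.12 (cv2) and the standard library are available. Lean on these libraries where they do the work, as an engineer would, in place of code of your own. Each camera call takes 0.05 s, during which the arm holds its last target. There are 200 camera calls.

### The job

Emboss the paper sheet with the stamp whose head is a cross: press its head gently all the way down with the fingertips, keep it down for about a second, then let it spring back up and move clear. Do not grip or lift the stamp or push it out of place, and leave the other three stamps and everything else lying about untouched.

Things in the scene. Friction and masses are not known exactly. Their poses are not given: they have to be found in the camera images.
- cross_stamp: Embossing stamp whose brass head is a cross with four equal arms, 58 mm from end to end, arms 16 mm wide: an iron barrel 36 mm across on a round foot 66 mm across, loose on the sheet, about 0.8 kg, 98 mm tall in all to the top of its head; origin at the centre of the underside of its foot, z up. Its place among the four stamps varies.
- cross_top (a point): Centre of the top of that stamp's brass head (a cross with four equal arms, 58 mm from end to end, arms 16 mm wide; 14 mm thick, flat on top), z up along the plunger; it goes down with the plunger. The head's underside stands 16 mm above the barrel when up.
- cross_plunger (a joint): How far the cross head is pressed down, in m: 0 = up, 0.010 m = fully down (the stop); needs about 2 N to start and 8 N at the bottom, and springs back when let go.
- disc_stamp: Embossing stamp whose brass head is a round flat disc 50 mm across: an iron barrel 36 mm across on a round foot 66 mm across, loose on the sheet, about 0.8 kg, 98 mm tall in all to the top of its head; origin at the centre of the underside of its foot, z up. Its place among the four stamps varies.
- disc_top (a point): Centre of the top of that stamp's brass head (a round flat disc 50 mm across; 14 mm thick, flat on top), z up along the plunger; it goes down with the plunger. The head's underside stands 16 mm above the barrel when up.
- disc_plunger (a joint): How far the disc head is pressed down, in m: 0 = up, 0.010 m = fully down (the stop); needs about 2 N to start and 8 N at the bottom, and springs back when let go.
- bar_stamp: Embossing stamp whose brass head is a single straight bar 66 x 16 mm: an iron barrel 36 mm across on a round foot 66 mm across, loose on the sheet, about 0.8 kg, 98 mm tall in all to the top of its head; origin at the centre of the underside of its foot, z up. Its place among the four stamps varies.
- bar_top (a point): Centre of the top of that stamp's brass head (a single straight bar 66 x 16 mm; 14 mm thick, flat on top), z up along the plunger; it goes down with the plunger. The head's underside stands 16 mm above the barrel when up.
- bar_plunger (a joint): How far the bar head is pressed down, in m: 0 = up, 0.010 m = fully down (the stop); needs about 2 N to start and 8 N at the bottom, and springs back when let go.
- ball_stamp: Embossing stamp whose brass head is a small ball 28 mm across: an iron barrel 36 mm across on a round foot 66 mm across, loose on the sheet, about 0.8 kg, 98 mm tall in all to the top of its head; origin at the centre of the underside of its foot, z up. Its place among the four stamps varies.
- ball_top (a point): Topmost point of the small brass ball; it goes down with the plunger.
- ball_plunger (a joint): How far the ball head is pressed down, in m: 0 = up, 0.010 m = fully down (the stop); needs about 2 N to start and 8 N at the bottom, and springs back when let go.
- mould: Wooden papermaking frame 340 x 560 mm (x by y), rails 28 mm wide and 30 mm high, fixed to the table; inside it is a cream sheet on a bed whose top is 12 mm above the table; the stamps stand on it. Origin at the centre of its underside.
- leaf_form: Loose leaf-shaped ring of bent steel strip, 84 x 42 x 24 mm high, on the sheet; origin at its centre, underside.
- drop_form: Loose drop-shaped ring of bent steel strip, 64 x 40 x 24 mm high, on the sheet; origin about its centre, underside.
- weight: Small loose steel weight with a knob, 38 mm across, 46 mm tall, on the sheet; origin at centre of its underside.
- bowl: White bowl, 120 mm across, 50 mm high, on the table left of the frame; origin at centre of its underside.
- brush: Brush lying on the table right of the frame; origin under its middle.
Things that resemble listed ones, but are neither listed nor needed, are in the scene too. What is shaped like the cross_stamp but turquoise is not meant.

How it is judged:
By the outcome, as a careful person would: the job done as asked, in the order asked, and still so for the second after the job is handed in, with the robot touching nothing.
It also fails if it takes over 40 s, if anything falls off the work surface, if the arm or the gripper's body presses on something with over 40 N, if the wrist force passes 120 N, or if a joint passes its speed limit or range.

## Working session

There is one attempt and no reset: what is moved stays moved. The work goes in short steps, Python scripts to look and compute and a shell command to move; the robot and the scene stay as the last step left them, time stands still between calls to the robot, and variables do not carry over. Pictures are saved under pics/ and viewed, about 8 in all and at most 12, crops included, and the job is handed in when it is done.

```bash
mkdir -p pics
python3 - <<'E'
from rig import telemetry,capture,camera_model
import cv2
for n in("top","scene"):
    cv2.imwrite(f"pics/{n}0.png",capture(n))
    m=camera_model(n);print(n,m)
print(telemetry.sense())
E
```

```text
top {'mtx': array([[547.9263888 ,   0.        , 320.91659127],
       [  0.        , 547.9263888 , 245.3369425 ],
       [  0.        ,   0.        ,   1.        ]]), 'camera_from_world': array([[-2.85657691e-02, -9.99521756e-01,  1.18429877e-02,
        -9.06387492e+00],
       [-9.93628048e-01,  2.71010617e-02, -1.09402169e-01,
         4.69980087e+02],
       [ 1.09028890e-01, -1.48926818e-02, -9.93927014e-01,
         1.42134803e+03],
       [ 0.00000000e+00,  0.00000000e+00,  0.00000000e+00,
         1.00000000e+00]])}
scene {'mtx': array([[501.67590298,   0.        , 323.34083199],
       [  0.        , 501.67590298, 233.21342248],
       [  0.        ,   0.        ,   1.        ]]), 'camera_from_world': array([[ 6.89109375e-01,  7.24643034e-01,  4.55435221e-03,
        -3.19725257e+02],
       [ 5.26765838e-01, -4.96599561e-01, -6.89859861e-01,
        -1.85323280e+02],
       [-4.97640453e-01,  4.77787975e-01, -7.23928608e-01,
         1.45146430e+03],
       [ 0.00000000e+00,  0.00000000e+00,  0.00000000e+00,
         1.00000000e+00]])}
{'time_s': 0.1, 'joints': array([-1.40843067e+00,  3.13402596e-01,  1.49832489e+00, -1.34231454e-05,
        1.33103371e+00, -2.23389171e-01]), 'dq': array([ 0.00025691, -0.00083855, -0.00162709,  0.00108147, -0.00115064,
       -0.00046753]), 'tau': array([ 1.96703448e-03, -4.12899542e+01, -2.60141498e+01, -2.51945930e-04,
        3.02520195e-03, -1.85935806e-05]), 'eef_pos': array([ 197.48929888, -486.19622182,  230.801572  ]), 'ee_rot': array([-4.21086367e-04,  8.29536345e-01, -5.58452425e-01, -4.05093403e-04]), 'force': array([-0.1530445 ,  1.11064804,  0.4856179 ]), 'wrist_torque': array([-0.03124258, -0.01842406,  0.01803727]), 'grip_width': 1.0011936737158866}
```

View pics/top0.png

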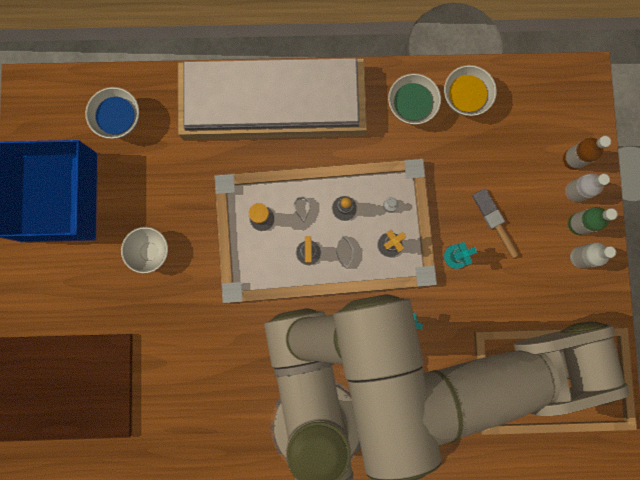

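View pics/scene0.png

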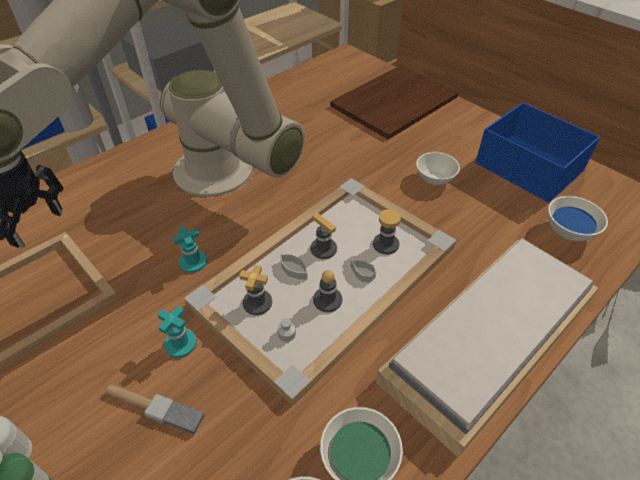

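Candidates: a brass cross in the frame at top (395,242) / scene (254,279), and two turquoise ones at top (460,256) and (417,321), which are excluded. The bar (309,249), ball (345,203) and disc (259,214) are the other three stamps. I'll check the brass cross in one enlarged crop.

Run:
```python
import cv2,numpy as np
a=cv2.imread("pics/top0.png")[210:280,350:420];b=cv2.imread("pics/scene0.png")[250:320,220:290]
r=lambda i:cv2.resize(i,(400,400),interpolation=cv2.INTER_CUBIC)
r2=np.hstack([r(a),r(b)])
cv2.imwrite("pics/crop.png",r2)
```

```text
(no output)
```

View pics/crop.png

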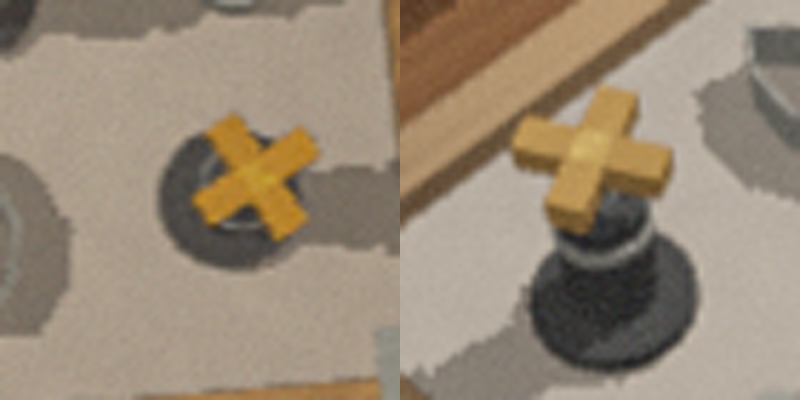

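```bash
cat > h.py <<'E'
import numpy as np
from rig import telemetry,camera_model
from scipy.spatial.transform import Rotation as R
def ray(n,uv):
    m=camera_model(n);T=m["camera_from_world"]
    d=T[:3,:3].T@np.linalg.inv(m["mtx"])@[*uv,1]
    return -T[:3,:3].T@T[:3,3],d/np.linalg.norm(d)
def atz(n,uv,z):
    o,d=ray(n,uv);return o+d*(z-o[2])/d[2]
def delta(p):
    s=telemetry.sense();r=R.from_quat(s["ee_rot"],scalar_first=True)
    return r.inv().apply(np.array(p)-s["eef_pos"])
E
python3 - <<'E'
from h import *
A=("top",(395.1,241.2));B=("scene",(253.6,275.9))
print(atz(*A,110),atz(*B,110))
(o,d),(p,e)=ray(*A),ray(*B)
t=np.linalg.lstsq(np.c_[d,-e],p-o,rcond=None)[0];print(o+d*t[0],p+e*t[1])
q=(atz(*A,110)+atz(*B,110))/2
print(q,"delta",delta([q[0],q[1],230]))
print(R.from_quat(telemetry.sense()["ee_rot"],scalar_first=True).as_matrix())
E
```

```text
[ 465.64025312 -206.08311148  110.        ] [ 469.85213591 -205.74485783  110.        ]
[ 465.99373414 -206.55505948  106.88918141] [ 467.56369495 -204.34832163  106.73278715]
[ 467.74619452 -205.91398465  110.        ] delta [-157.99692072 -355.85586056    1.0696655 ]
[[ 3.76261449e-01 -9.26513508e-01 -2.01765997e-04]
 [-9.26512826e-01 -3.76261423e-01  1.15106368e-03]
 [-1.14239281e-03 -2.46162104e-04 -9.99999317e-01]]
```

```bash
python3 -m inch '[[-0.0155,-0.035,0,0,0],[-0.0155,-0.035,0,0,0],[-0.0155,-0.035,0,0,0],[-0.0155,-0.035,0,0,0],[-0.0155,-0.035,0,0,0]]' 20; python3 -m inch '[[-0.0155,-0.035,0,0,0],[-0.0155,-0.035,0,0,0],[-0.0155,-0.035,0,0,0],[-0.0155,-0.035,0,0,0],[0,0,0,0,0]]'
python3 - <<'E'
from h import *
print(delta([467,-206,150]))
E
```

```text
time_s: 0.52
eef_pos: [330.5, -347.5, 228.4]
ee_rot: [-0.001, 0.826, -0.563, -0.002]
force: [0.2, -0.3, 0.3]
grip_width: 0.297
time_s: 0.93
eef_pos: [444.8, -227.2, 227.7]
ee_rot: [-0.002, 0.828, -0.561, -0.003]
force: [0.0, -0.8, -0.2]
grip_width: 0.005
[-10.94993397 -28.4763138   77.81908518]
```

```bash
python3 -m inch '[[-0.0055,-0.0145,0.02,0,0],[-0.0055,-0.014,0.02,0,0],[0,0,0.02,0,0],[0,0,0.018,0,0],[0,0,0,0,0]]'
python3 - <<'E'
from h import *
from rig import capture
import cv2
print(delta([467,-206,110]),telemetry.sense()["eef_pos"],telemetry.sense()["force"])
m=camera_model("wrist");T=m["camera_from_world"];print(m["mtx"])
def pr(p):
    c=T[:3,:3]@p+T[:3,3];r=np.hypot(c[0],c[1]);th=np.arctan2(r,c[2]);return m["mtx"][:2,2]+m["mtx"][0,0]*th*c[:2]/r
print(pr(np.array([467,-206,110.])),pr(telemetry.sense()["eef_pos"]))
w=capture("wrist");cv2.imwrite("pics/w1.png",w)
s=capture("scene");cv2.imwrite("pics/s1.png",cv2.resize(s[210:320,190:310],None,fx=5,fy=5,interpolation=2))
E
```

```text
time_s: 1.35
eef_pos: [469.3, -202.4, 146.6]
ee_rot: [-0.002, 0.829, -0.559, -0.003]
force: [0.0, -0.2, -0.3]
grip_width: 0.002
[ 2.69527542  3.4716565  36.55372624] [ 469.30238551 -202.40782774  146.56893668] [ 0.0372084  -0.15640856 -0.28948864]
[[371.64829954   0.         314.51216705]
 [  0.         371.64829954 246.5319291 ]
 [  0.           0.           1.        ]]
[321.76331556 291.58890345] [317.19003885 320.20272216]
```

View pics/w1.png

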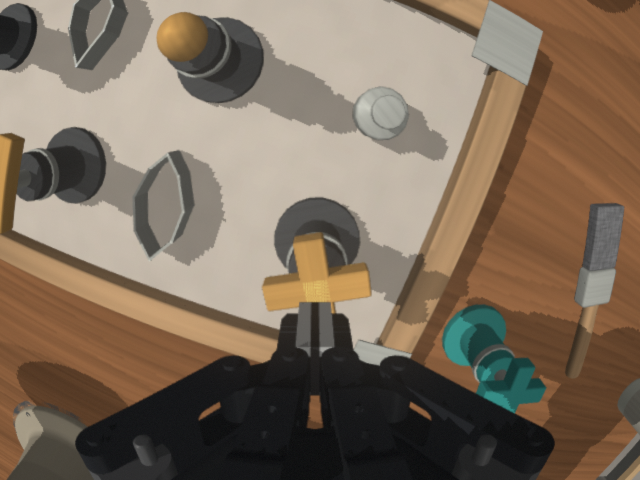

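View pics/s1.png

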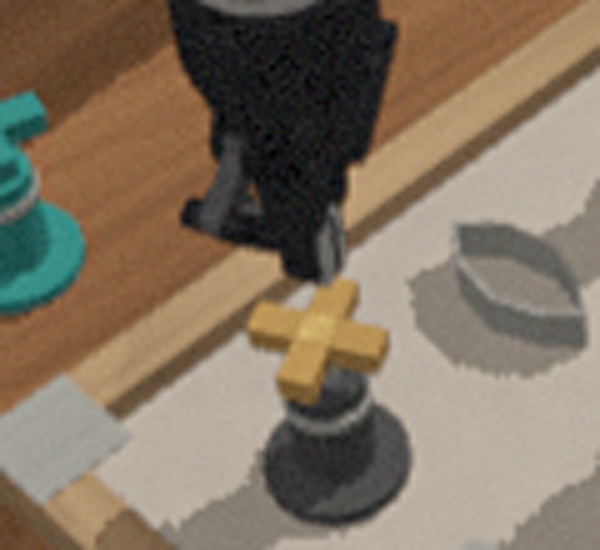

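The wrist view shows the brass cross centre at about (316,289), with the shut fingertips just above it, ending near row 303 and horizontally aligned. Scene view agrees. I'll refine the position from the wrist pixel.

Run:
```python
from h import *
m=camera_model("wrist");T=m["camera_from_world"];K=m["mtx"]
v=np.array([316,289])-K[:2,2];r=np.hypot(*v);th=r/K[0,0]
d=T[:3,:3].T@[*(np.sin(th)*v/r),np.cos(th)];o=-T[:3,:3].T@T[:3,3]
p=o+d*(110-o[2])/d[2];print(p,delta(p))
q=(p+[467,-206,110])/2;print(q,delta(q))
```

```text
[ 467.09944035 -204.44569454  110.        ] [-0.3606406   3.45099804 39.76461709]
[ 467.04972018 -205.22284727  110.        ] [ 0.34114437  3.78853541 39.76241541]
```

```bash
python3 -m inch '[[0,0.0035,0.01,0,0],[0,0,0.01,0,0],[0,0,0.007,0,0],[0,0,0,0,0],[0,0,0,0,0]]'
python3 -c "
from h import *
print(delta([467.05,-205,110]))"
```

```text
time_s: 1.87
eef_pos: [467.6, -207.1, 123.7]
ee_rot: [-0.001, 0.829, -0.56, 0.003]
force: [-0.3, 0.4, 0.5]
grip_width: 0.0
[-2.18745568 -0.21639135 13.6568045 ]
```

```bash
python3 -m inch '[[-0.002,0,0.005,0,0],[0,0,0.003,0,0],[0,0,0.002,0,0],[0,0,0.002,0,0],[0,0,0,0,0]]'
python3 -c "
from h import *
print(delta([467.05,-205,110]))"
```

```text
time_s: 2.28
eef_pos: [467.2, -205.3, 111.2]
ee_rot: [-0.001, 0.829, -0.56, 0.003]
force: [-0.0, -1.0, -0.3]
grip_width: -0.001
[-0.32624217 -0.00551053  1.15062552]
```

Centred to within about 0.4 mm and 1 mm above. Now I'll press in small steps.

```bash
python3 -m inch '[[0,0,0.002,0,0],[0,0,0.002,0,0],[0,0,0.002,0,0],[0,0,0.002,0,0],[0,0,0,0,0]]'
python3 -m inch '[[0,0,0.0015,0,0],[0,0,0.001,0,0],[0,0,0.001,0,0],[0,0,0,0,0],[0,0,0,0,0]]'
python3 -c "
from h import *
print(delta([467.05,-205,100]))"
```

```text
time_s: 2.7
eef_pos: [467.4, -205.5, 103.7]
ee_rot: [-0.001, 0.829, -0.56, 0.004]
force: [-2.7, 1.1, 5.6]
grip_width: 0.0
time_s: 3.12
eef_pos: [467.5, -205.5, 101.8]
ee_rot: [-0.001, 0.829, -0.559, 0.004]
force: [-3.3, 1.9, 7.4]
grip_width: 0.001
[-0.59201135  0.22009893  1.75753429]
```

```bash
python3 -m inch '[[0,0,0.0015,0,0],[0,0,0.0015,0,0],[0,0,0.001,0,0],[0,0,0.001,0,0],[0,0,0.001,0,0]]'
```

```text
time_s: 3.53
eef_pos: [467.7, -205.6, 100.0]
ee_rot: [-0.0, 0.829, -0.559, 0.005]
force: [-6.8, 3.3, 13.3]
grip_width: 0.0
```

```bash
python3 -m inch '[[-0.0003,0.0003,0.001,0,0],[-0.0003,0.0003,0.001,0,0],[0,0,0.001,0,0],[0,0,0.001,0,0],[0,0,0.001,0,0]]'
python3 - <<'E'
from rig import capture
import cv2
s=capture("scene");cv2.imwrite("pics/s2.png",cv2.resize(s[210:320,190:310],None,fx=5,fy=5,interpolation=2))
E
python3 -m inch '[[0,0,0.001,0,0],[0,0,0.001,0,0],[0,0,0.001,0,0],[0,0,0.001,0,0],[0,0,0.001,0,0]]'
```

```text
time_s: 3.95
eef_pos: [467.7, -205.6, 100.0]
ee_rot: [-0.0, 0.829, -0.559, 0.007]
force: [-5.1, 3.9, 14.2]
grip_width: -0.001
time_s: 4.42
eef_pos: [467.6, -205.6, 100.0]
ee_rot: [0.0, 0.83, -0.558, 0.008]
force: [-5.5, 2.9, 14.8]
grip_width: 0.001
```

View pics/s2.png

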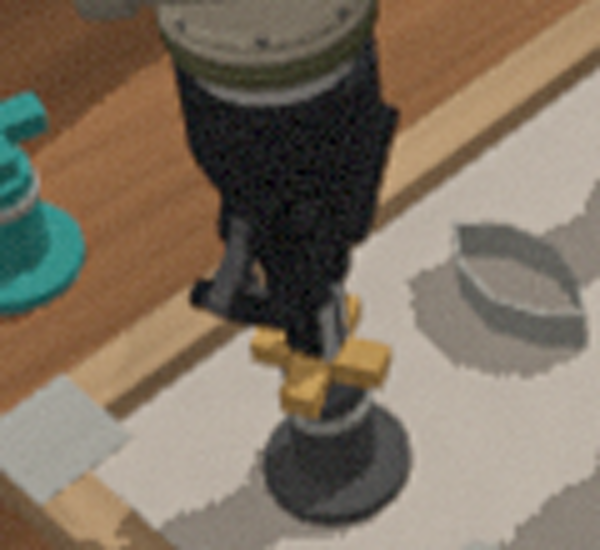

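The head is down at the stop (z has settled at 100.0, a 10 mm stroke, at about 14 N) and the foot hasn't moved. It has been held for about 1 s, so I'll release straight up.

```bash
python3 -m inch '[[0,0,0.001,0,0],[0,0,-0.004,0,0],[0,0,-0.006,0,0],[0,0,-0.008,0,0],[0,0,-0.01,0,0]]'
python3 -m inch '[[0,0,-0.02,0,0],[0,0,-0.03,0,0],[0,0,-0.03,0,0],[0,0,-0.03,0,0],[0,0,0,0,0]]'
python3 -m inch '[[0.0155,0.035,0,0,0],[0.0155,0.035,0,0,0],[0.0155,0.035,0,0,0],[0.0155,0.035,0,0,0],[0,0,0,0,0]]'
python3 -m inch '[[0,0,0,0,0],[0,0,0,0,0],[0,0,0,0,0],[0,0,0,0,0],[0,0,0,0,0]]'
python3 - <<'E'
from rig import capture
import cv2,numpy as np
s=capture("scene");t=capture("top");cv2.imwrite("pics/s3.png",s)
for n,i in(("scene",s),("top",t)):
    print(n,i.shape)
r=lambda i:cv2.resize(i,(400,400),interpolation=cv2.INTER_CUBIC)
a=cv2.imread("pics/scene0.png")
cv2.imwrite("pics/cmp.png",np.hstack([r(a[180:340,210:420][:, :160]),r(s[180:340,210:370])]))
x,y=a[230:345,225:410],s[230:345,225:410]
print(cv2.phaseCorrelate(np.float32(cv2.cvtColor(a[250:320,220:290],6)),np.float32(cv2.cvtColor(s[250:320,220:290],6))),(cv2.absdiff(x,y).max(2)>50).sum())
E
```

```text
time_s: 4.83
eef_pos: [466.9, -205.0, 128.5]
ee_rot: [0.0, 0.83, -0.558, 0.007]
force: [-0.0, 0.5, 0.5]
grip_width: 0.002
time_s: 5.25
eef_pos: [465.2, -203.7, 246.4]
ee_rot: [0.0, 0.83, -0.558, 0.008]
force: [0.4, 0.4, 0.2]
grip_width: 0.002
time_s: 5.67
eef_pos: [356.4, -316.9, 249.3]
ee_rot: [0.001, 0.832, -0.555, 0.011]
force: [0.0, 0.4, -0.3]
grip_width: -0.0
time_s: 6.08
eef_pos: [356.9, -316.1, 249.5]
ee_rot: [0.001, 0.831, -0.556, 0.011]
force: [0.3, 0.3, -0.4]
grip_width: -0.001
scene (480, 640, 3)
top (480, 640, 3)
((-0.037206927972768256, 0.032541775071130985), 0.9502418896666279) 1
```

View pics/cmp.png

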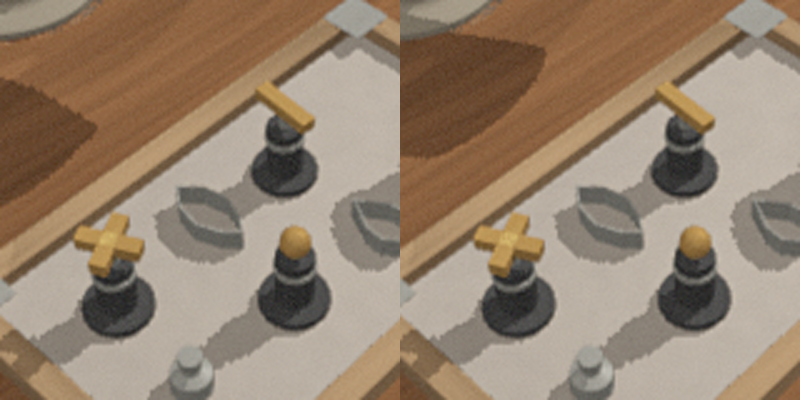

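The before and after views match: the head is back up and nothing has moved (shift 0.04 px).

```bash
python3 -c "
from rig import finish_job
print(finish_job())"
```

```text
the job is handed in; nothing more can be done
None
```

I pressed the brass cross stamp with shut fingertips, all the way down. The tip went from about 110 mm to a steady 100.0 mm, a full 10 mm stroke, at about 14 N. I held it there for about 1 s, released it straight up and moved clear, then handed the job in at about 6 s on the robot's clock.

- **Last checks:** the before and after scene pictures show the cross head back up. The stamp shifted 0.04 px, which is no visible movement, and the stamps and forms around it look unchanged. The arm reads no contact force.
- **Not checked closely:** the bowl, brush and disc stamp lay outside the compared area. The arm did not go near them.
- **Side force:** it rose to about 7 N while pressing, but the foot did not slide.
- **Measurement disagreement:** the cameras placed the head 2–4 mm apart sideways, and triangulation put its top at 107 mm instead of 110. I used the wrist view to refine the centre.

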